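# Refit a power module and close the latched service cover of a computer

## Robot

A 7-joint arm with a two-finger parallel gripper is mounted at the origin on the work surface. World frame = base frame: x ahead of the robot, y to its left, z up, the work surface at z = 0. Lengths are in m, angles in rad, forces in N, time in s.
With the tool pointing down it reaches from about 0.35 to 0.9 m from the base axis. Payload 8.1 kg.
Tool frame: the origin (TCP) lies midway between the tips of the shut fingers; the grasp point (between the pads) lies arm.grasp_offset behind it (arm.grasp_offset is the distance from the TCP to the grasp point, in m); z points along the fingers, y is the line along which they close (so a half turn about z gives the same grasp; the last joint's range is limited). The gripper opens to 92 mm and grips with 3 to 60 N. Pads are 19 mm wide; open, the fingers measure 130 mm over their backs; the gripper's body (75 mm by 190 mm) begins 47 mm behind the grasp point.
Start: joints at [-1.386, 0.434, 0.025, 1.573, -0.012, 1.134, -0.075], TCP at [0.177, 0.599, 0.227] pointing down, gripper open.
Joint ranges: [-2.62, 2.62], [-0.44, 2.09], [-1.27, 1.32], [0.08, 2.57], [-1.32, 4.46], [0.12, 2], [-2.74, 2.74]. Speed limits (rad/s): [2.22, 2.22, 3.01, 3.01, 3.14, 3.14, 3.14].

## Interface

Orientations are given as a rotation vector (axis times angle).
In Python, from cell import observe, imaging, arm gives the robot as it stands.
- The arm moves only by the tool apply_moves, never from a script. Its argument "commands" is a list of rows, each a list of 5 numbers: the opening in per cent of the stroke, from 0 (shut) to 100 (fully open), then the shift along the world's x, y, z in units of 0.06 m (1.0 is 0.06 m), then the turn about the world's z in units of 0.5 rad (1.0 is 0.5 rad). A call has 1 to 12 rows; each row shifts and turns the commanded pose from where the row before left it; what a row does not reach is not made up. A row lasts 1/8 s, in which the tool goes at most 62.5 mm and 10.7 degrees, less where a joint would pass 70% of its speed; a pose out of reach is approached as far as the arm can. A call with a number of a shift or a turn outside -1 to 1 is refused whole. A call with a gripper value outside its range is refused whole. The fingers move at their own pace and stop on an object; "newtons" is the grip in N (left out, the last holds). Time passes only in rows, so rows that do not move let the fingers close. It gives the time, the measured TCP pose, the force, the opening and the grip force at its end, in the units of the state.
- observe(): the state, without advancing time (a new reading comes with each control period).
- imaging.get_image(name): name is "side" or "top"; returns (picture, depth): 480x640x3 uint8, red, green, blue; 480x640 float32, m along the optical axis (not along the pixel's ray), 0 where there is no reading.
- imaging.camera_params(name): a dict with "camera_matrix" (3x3 intrinsics, pixels), "origin" and "rotation" of the camera in the world. Camera axes: x right, y up, looking along -z (the intrinsics and any distortion apply to the point x, -y, -z); pixel columns grow to the right and rows downward; lengths in m; the calibration is good to about 2 mm. A picture is of the moment at which its call begins. camera_params takes no time and is no camera call.
- arm.sign_off(): hands the job in; it is judged then, once.
The state is a dict: "clock": time; "joints": joint angles; "dq": joint speeds; "joint_efforts": joint torques, N m; "position": TCP position; "ee_rot": TCP orientation; "force": force on the tool from outside, world axes, zero at the start; "ft_torque": the same for the moment, N m; "width": opening from 0.0 (shut) to 1.0 (fully open); "gripper_force": force on a finger pad.
Only numpy, scipy, OpenCV 4.12 (cv2) and the standard library are available. Lean on these libraries where they do the work, as an engineer would, in place of code of your own. Each camera call takes 0.05 s, during which the arm holds its last target. There are 200 camera calls.

## Task

Lay the long slim power module flat in the open bay of the computer on the sloping cradle. Pull the spring plunger out and twist it so that it stays out, slide the cover fully home over the bay, then twist the plunger back so that its pin drops in and locks the cover. Leave everything else on the bench where it is.

Things in the scene. Friction and masses are not known exactly. Their poses are not given: they have to be found in the camera images.
- module_mid (a point): centre of the power module, a plain steel box 110 x 50 x 42 mm (its own x, y, z), 0.25 to 0.5 kg, loose, lying flat on the bench left or right of the computer. x along its length, z up. Held across its 50 mm width it fits the bay with its length up the slope.
- chassis: the computer, fixed on a cradle, its deck sloping 24 degrees down, away from the robot. Origin: centre of the deck. x up the slope (roughly towards the robot), y level (the way the cover opens), z out of the deck, square to it. It reaches x -122 to +115, y -170 to +170 mm, z -70 to 0. The plunger stands at x 87, y 0, on a bracket and a steel housing 37 x 34 mm that reaches z = 37 mm.
- bay (a point): centre of the floor of the bay, the open rectangular compartment in the computer's deck. Same axes as the chassis: x up the slope, y the way the cover opens, z out of the deck. The bay is 140 mm in x, 115 mm in y, 60 mm deep: the deck is at z = +60 mm.
- cover_ridge (a point): grip point on the cover's pull ridge, an upright bar 60 mm long in chassis x, 14 mm thick in y, 45 mm tall, on the 195 x 130 mm cover sheet, whose top is 5 mm above the deck. The point is mid-length, mid-thickness, 29 mm above the sheet, 16 mm below the ridge's top. Axes as the chassis. Moves with the cover.
- cover (a joint): opening of the cover in m: 0 = fully home over the bay, at a stop; 0.145 = fully open; it closes towards chassis -y. 1.5 N friction, stays where left. It starts open with the plunger's pin in a long slot of its lock strip, so it only rattles until the pin is out. A short hole in the strip lies under the pin when the cover is within 4 mm of home.
- wing (a point): grip point of the plunger's wing knob, on the plunger's axis (chassis z). The wing is a flat black grip 50 mm long (own x), 16 mm thick (own y), 28 mm high (own z = chassis z); the point is 12 mm below its top, 16 mm above its lower face and, with the pin in, 62 mm above the deck. It rises and turns with the wing.
- plunger (a joint): how far the plunger is pulled out, m: 0 = pin fully in, 0.022 = limit. A spring pulls it in: 4 N at 0, 8 N at 0.012. Pulled beyond 0.013 it can be twisted; then its cross bar rests on the housing and holds it out at 0.012. The pin clears the cover's strip above 0.008. If the pin rests on the strip, not in the hole, this reads 0.007.
- knob (a joint): twist of the wing in rad, anticlockwise seen from outside the deck: 0 = wing's length up the slope, where it can drop in; 1.2 = stop. It turns only when pulled out. Twisted beyond 0.4 it stays out when let go; twisted back below 0.15 the spring snaps the pin in.
- brick: squarish steel power unit with a round fan grille on top, 90 x 90 x 65 mm, origin at the centre of its underside; does not belong in the bay; loose, to be left alone
- screwdriver: screwdriver lying on the bench, 190 mm long, origin under its middle; bystander
- pliers: pliers lying on the bench, about 155 mm long and 75 mm wide, 18 mm high, origin under the pivot; bystander
- spray: upright clear bottle, 56 mm diameter, 170 mm high, origin at the centre of its foot; bystander
- jar: upright white jar, 70 mm diameter, 100 mm high, origin at the centre of its foot; bystander
- mug: white mug, 80 mm diameter, 90 mm high, with a handle on its +y side, origin at the centre of its foot; bystander
- tape: roll of tape lying flat, 100 mm outer diameter, 30 mm high, origin at the centre of its underside; bystander
- screw_tray: shallow open aluminium tray, 120 x 90 x 25 mm, origin at the centre of its underside; bystander
Mind the look-alikes: they are no part of the job. Leave any orange, red or turquoise look-alike of the part that bears module_mid alone.

How it is judged:
By the outcome, as a careful person would: the job done as asked, in the order asked, and still so for the second after the job is handed in, with the robot touching nothing.
It also fails if it takes over 72 s, if anything falls off the work surface, if the arm or the gripper's body presses on something with over 40 N, if the wrist force passes 120 N, or if a joint passes its speed limit or range.

## Working session

There is one attempt and no reset: what is moved stays moved. The work goes in short steps, Python scripts to look and compute and a tool call to move; the robot and the scene stay as the last step left them, time stands still between calls to the robot, and variables do not carry over. Pictures are saved under pics/ and viewed, at most 12 in all, crops included, and the job is handed in when it is done.

Besides the shell and the picture viewer there is one more tool, called after "Request:" as name(argument=value, ...) on one line, values as JSON. apply_moves: Moves the arm, as the interface text tells. Its arguments: {"type":"object","properties":{"commands":{"type":"array"},"newtons":{"type":"number"}},"required":["commands"]}

```bash
ls; mkdir -p pics; cat > h.py <<'E'
import numpy as np,cv2
from cell import observe,imaging,arm
def grab(n,tag):
    p,d=imaging.get_image(n); np.savez('%s_%s.npz'%(n,tag),p=p,d=d); cv2.imwrite('pics/%s_%s.png'%(n,tag),p[:,:,::-1]); return p,d
def pts(n,d):
    c=imaging.camera_params(n);K=np.array(c['camera_matrix'])
    v,u=np.mgrid[:480,:640]
    P=np.stack([(u-K[0,2])/K[0,0]*d,-(v-K[1,2])/K[1,1]*d,-d],-1)
    return P@np.array(c['rotation']).T+np.array(c['origin'])
E
python3 - <<'E'
from h import *
for n in('side','top'): grab(n,'a'); print({k:np.round(v,3).tolist() for k,v in imaging.camera_params(n).items() if not isinstance(v,str)})
print(arm.grasp_offset,observe())
E
```

```text
pics
{'camera_matrix': [[581.179, 0.0, 324.146], [0.0, 581.179, 234.674], [0.0, 0.0, 1.0]], 'origin': [-0.159, -1.008, 0.996], 'rotation': [0.939, -0.256, -0.445]}
{'camera_matrix': [[509.501, 0.0, 318.12], [0.0, 509.501, 243.948], [0.0, 0.0, 1.0]], 'origin': [0.168, 0.066, 1.667], 'rotation': [0.155, -0.142, -1.588]}
0.0188 {'clock': 0.1, 'joints': array([-1.38558182,  0.43513875,  0.02494931,  1.57396396, -0.01161938,
        1.13400311, -0.07509014]), 'dq': array([ 0.00324574, -0.00100284, -0.00023587, -0.00264831,  0.00091114,
        0.00287553, -0.00088654]), 'joint_efforts': array([ 3.42003739e-03, -6.69120312e+01,  9.88461077e-01, -3.15148151e+01,
       -6.03444991e-02,  3.75112239e-02,  1.65336792e-05]), 'position': array([0.17731553, 0.59886197, 0.22604851]), 'ee_rot': array([-4.50595143e-01, -3.10900912e+00,  2.14353125e-03]), 'force': array([-0.12108043, -0.74125594,  0.30691239]), 'ft_torque': array([0.01696973, 0.02818959, 0.00505886]), 'gripper_force': 0.0, 'width': 1.001165413829726}
```

```bash
sed -i 's/^def pts/from scipy.spatial.transform import Rotation as R\ndef pts/; s/np.array(c\[.rotation.\]).T/R.from_rotvec(c["rotation"]).as_matrix().T/' h.py; cat h.py | tail -6
```

```text
from scipy.spatial.transform import Rotation as R
def pts(n,d):
    c=imaging.camera_params(n);K=np.array(c['camera_matrix'])
    v,u=np.mgrid[:480,:640]
    P=np.stack([(u-K[0,2])/K[0,0]*d,-(v-K[1,2])/K[1,1]*d,-d],-1)
    return P@R.from_rotvec(c["rotation"]).as_matrix().T+np.array(c['origin'])
```

View pics/top_a.png

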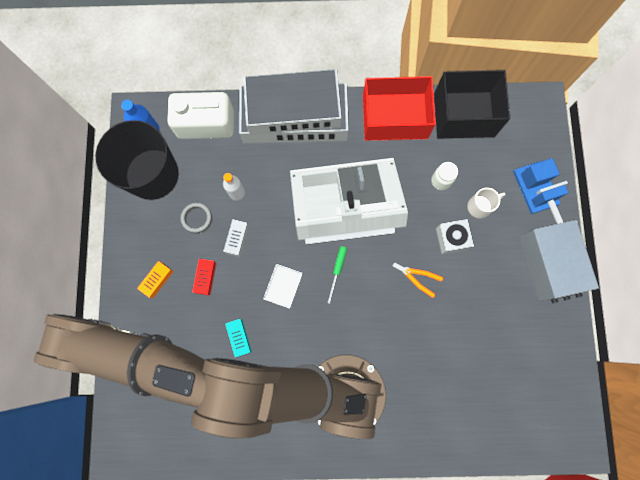

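View pics/side_a.png

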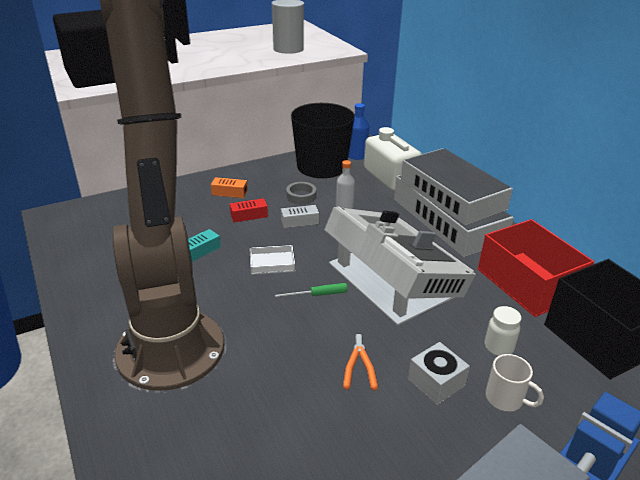

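The top view shows four vented boxes: grey (235,237), red (204,277), orange (154,279) and turquoise (237,338). There is also the squarish brick with a fan at (455,236). The grey one fits: plain steel, long and slim, and not one of the excluded colours. The chassis is at (350,198), with the bay at (322,192), the wing at (351,200) and the ridge at (362,178).

```bash
python3 - <<'E'
from h import *
a=cv2.imread('pics/top_a.png');b=cv2.imread('pics/side_a.png')
c=np.hstack([cv2.resize(a[150:270,210:420],None,fx=3.8,fy=3.8,interpolation=2)])
cv2.imwrite('pics/c1.png',c)
cv2.imwrite('pics/c2.png',cv2.resize(b[190:330,270:480],None,fx=3.8,fy=3.8,interpolation=2))
z=np.load('top_a.npz');P=pts('top',z['d'])
# module
m=P[215:258,220:252].reshape(-1,3);m=m[(m[:,2]>.035)&(m[:,2]<.05)]
r=cv2.minAreaRect((m[:,:2]*1000).astype(np.float32));print('module',len(m),r,np.median(m[:,2]),'table',np.median(P[300:330,300:320,2]))
for tag in ('top','side'):
    d=np.load(tag+'_a.npz')['d'];Q=pts(tag,d)
    C=Q.reshape(-1,3);C=C[(np.abs(C[:,1]-.03)<.25)&(C[:,0]>.42)&(C[:,0]<.9)&(C[:,2]>.08)&(C[:,2]<.35)]
    # RANSAC plane w/ tilt ~24
    rng=np.random.default_rng(0);best=(0,)
    for _ in range(3000):
        p=C[rng.choice(len(C),3,False)];n=np.cross(p[1]-p[0],p[2]-p[0]);l=np.linalg.norm(n)
        if l<1e-6:continue
        n/=l;n*=np.sign(n[2])
        if n[2]<.87 or n[2]>.95: continue
        k=(np.abs((C-p[0])@n)<.003)
        if k.sum()>best[0]:best=(k.sum(),k)
    I=C[best[1]];ce=I.mean(0);n=np.linalg.svd(I-ce)[2][2];n*=np.sign(n[2])
    print(tag,len(C),best[0],n,np.degrees(np.arccos(n[2])),ce, ce@n)
for q in [(322,192),(362,180),(351,200),(351,195),(380,185),(295,192),(310,220)]: print(q,P[q[1],q[0]].round(4))
E
```

```text
module 489 ((509.76910400390625, 345.77252197265625), (52.06207275390625, 110.36604309082031), 75.06919860839844) 0.04361678606231245 table 0.0017725520753993917
top 9211 2321 [0.39217086 0.04431527 0.91882434] 23.245190385840854 [ 0.62499457 -0.02505214  0.13083567] 0.36420946107216173
side 10653 1536 [0.39292914 0.0406302  0.91867071] 23.267483882827978 [ 0.6132485  -0.05631705  0.1311753 ] 0.3591819375533823
(322, 192) [0.6522 0.0603 0.0439]
(362, 180) [ 0.6491 -0.0624  0.1719]
(351, 200) [ 0.5702 -0.023   0.2306]
(351, 195) [ 0.5879 -0.0241  0.2216]
(380, 185) [ 0.646  -0.1222  0.1261]
(295, 192) [0.6304 0.1455 0.1238]
(310, 220) [0.528  0.099  0.1688]
```

View pics/c1.png

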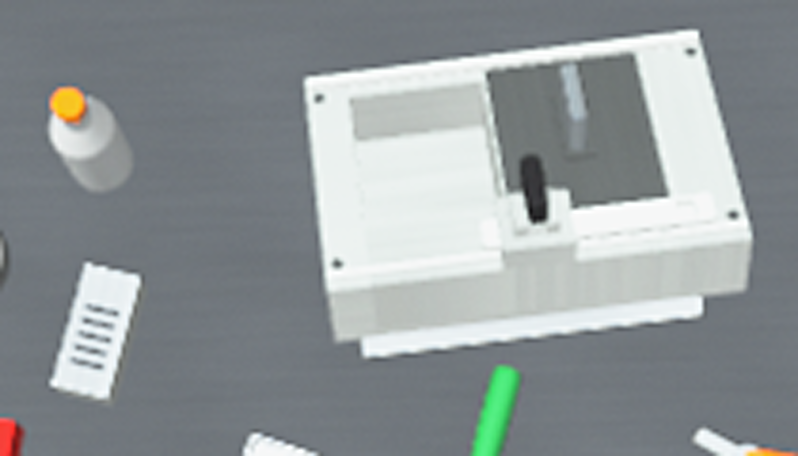

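View pics/c2.png

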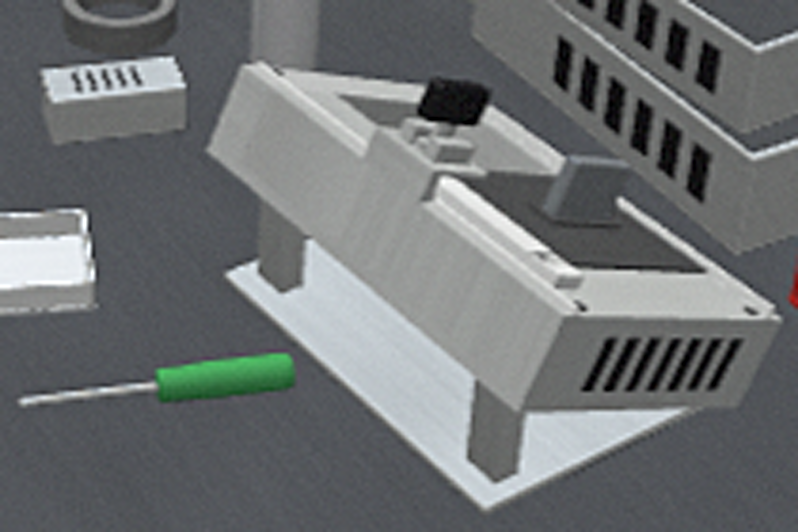

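The crops confirm it. The grey steel box at (235,237) is the module, the open bay is left of the wing, and the ridge stands on the dark cover sheet on the right.

```bash
cat >> h.py <<'E'
def frame(psi):
    t=np.radians(24);h=np.array([np.cos(psi),np.sin(psi),0]);zz=np.array([0,0,1.])
    x=-h*np.cos(t)+zz*np.sin(t);z=h*np.sin(t)+zz*np.cos(t);y=np.cross(z,x);return np.stack([x,y,z],1)
E
python3 - <<'E'
from h import *
psi=np.radians(6.4);F=frame(psi);o=np.array([.64,-.02,.118])
for tag in('top','side'):
    Q=pts(tag,np.load(tag+'_a.npz')['d']).reshape(-1,3)
    q=(Q-o)@F
    k=(abs(q[:,0])<.16)&(abs(q[:,1])<.21)&(abs(q[:,2])<.1)
    q=q[k];
    hs,e=np.histogram(q[:,2],np.arange(-.08,.1,.002));
    top=[(round(e[i]*1000),hs[i]) for i in np.argsort(-hs)[:8]];print(tag,top)
    # deck plane: strip at far left side
    for it in range(3):
        zz=np.median(q[(abs(q[:,0])<.08)&(q[:,1]<-.11)&(q[:,1]>-.15)&(abs(q[:,2])<.02)][:,2]) if it==0 else zz
    k=abs(q[:,2]-zz)<.006
    p=(q[k][:,:2]*1000)
    print('deckz',zz,'x',np.percentile(p[:,0],[.3,99.7]),'y',np.percentile(p[:,1],[.3,99.7]),cv2.minAreaRect(p.astype(np.float32)))
    # ridge & wing
    kr=(q[:,2]-zz>.03)&(q[:,2]-zz<.055)&(q[:,1]>.02)&(q[:,0]<.05);r=q[kr]; print('ridge',len(r),r.min(0),r.max(0),r.mean(0))
    kw=(q[:,2]-zz>.068)&(q[:,2]-zz<.085)&(abs(q[:,1])<.05);r=q[kw]; print('wing',len(r),r.min(0),r.max(0),r.mean(0))
    b=(q[:,2]-zz<-.054)&(q[:,2]-zz>-.066)&(q[:,0]<.08)&(q[:,1]<.03);r=q[b];print('bayfloor',len(r),np.percentile(r,[1,50,99],axis=0))
E
```

```text
top [(4, np.int64(847)), (6, np.int64(758)), (2, np.int64(674)), (8, np.int64(601)), (0, np.int64(434)), (10, np.int64(410)), (-56, np.int64(244)), (-58, np.int64(238))]
deckz 0.0037458466211905427 x [-106.86216829  127.43515839] y [-173.30556647  165.52113   ] ((9.4044189453125, -3.672760009765625), (342.1744689941406, 241.07119750976562), 88.90290069580078)
ridge 89 [-0.04192464  0.03676557  0.03389471] [0.02293181 0.05163753 0.05714861] [-0.00307091  0.04323941  0.04975825]
wing 78 [ 0.072328   -0.01304869  0.07176072] [0.12644352 0.00359014 0.08244818] [ 0.10127539 -0.00494067  0.07715439]
bayfloor 789 [[-0.15688667 -0.20344639 -0.06172261]
 [-0.03889869 -0.08468222 -0.05579242]
 [ 0.01113607 -0.02455366 -0.05066897]]
side [(-2, np.int64(706)), (2, np.int64(582)), (-4, np.int64(389)), (4, np.int64(330)), (0, np.int64(314)), (-70, np.int64(155)), (10, np.int64(155)), (-10, np.int64(153))]
deckz -0.004278598226260411 x [-97.71885261 130.69599291] y [-175.38384885  167.92185432] ((15.594200134277344, -5.772430419921875), (231.6365509033203, 349.4974060058594), 0.1724700778722763)
ri
[... 225 characters left out ...]
 0.06946109]Traceback (most recent call last):
  File "<stdin>", line 19, in <module>
    return _quantile_unchecked(
        a, q, axis, out, overwrite_input, method, keepdims, weights)
    return _ureduce(a,
                    func=_quantile_ureduce_func,
    ...<5 lines>...
                    overwrite_input=overwrite_input,
                    method=method)
    r = func(a, **kwargs)
    result = _quantile(arr,
                       quantiles=q,
    ...<2 lines>...
                       out=out,
                       weights=wgt)
    slices_having_nans = np.isnan(arr[-1, ...])
                                  ~~~^^^^^^^^^
IndexError: index -1 is out of bounds for axis 0 with size 0
```

```bash
python3 - <<'E'
from h import *
for tag in('top','side'):
    Q=pts(tag,np.load(tag+'_a.npz')['d']).reshape(-1,3)
    t=Q[(Q[:,0]>.2)&(Q[:,0]<.9)&(abs(Q[:,1])<.5)&(abs(Q[:,2])<.012)]
    A=np.c_[t[:,:2]-[.6,0],np.ones(len(t))];s=np.linalg.lstsq(A,t[:,2],rcond=None)[0];print(tag,'table',s,(t[:,2]-A@s).std())
    m=Q[(abs(Q[:,0]-.51)<.08)&(abs(Q[:,1]-.346)<.05)&(Q[:,2]>.037)&(Q[:,2]<.055)]
    print('module',np.median(m[:,2]),cv2.minAreaRect((m[:,:2]*1000).astype(np.float32)))
    c=Q[(abs(Q[:,0]-.63)<.2)&(abs(Q[:,1]+.02)<.25)&(Q[:,2]>.02)]
    # deck side strips only (no cover): fit local planes
    F=frame(np.radians(6.4));q=(c-[.64,-.02,.118])@F
    for nm,k in {'left':(q[:,1]>-.165)&(q[:,1]<-.13),'right':(q[:,1]<.155)&(q[:,1]>.13)}.items():
        w=q[k&(abs(q[:,2])<.02)&(abs(q[:,0]-.01)<.09)];A=np.c_[w[:,0],w[:,1]-w[:,1].mean(),np.ones(len(w))]
        for _ in range(3):
            s=np.linalg.lstsq(A,w[:,2],rcond=None)[0];r=w[:,2]-A@s;g=abs(r)<2.5*r.std();A=A[g];w=w[g]
        print(nm,len(w),s.round(4))
E
```

```text
top table [0.00080353 0.00023237 0.00221238] 0.003954053541580012
module 0.043982217396765 ((509.3774719238281, 346.2591552734375), (52.13353729248047, 109.58341979980469), 75.54779052734375)
left 393 [ 0.0028 -0.0113  0.0043]
right 313 [-0.0027  0.086   0.0034]
side table [ 0.00134503  0.00059999 -0.00054676] 0.0032112239106735206
module 0.0402903195695945 ((504.57415771484375, 342.62054443359375), (59.539695739746094, 108.78582000732422), 74.93921661376953)
left 228 [ 0.0454 -0.2584 -0.0046]
right 224 [ 0.0032 -0.0112 -0.0017]
```

```bash
python3 - <<'E'
from h import *
F=frame(np.radians(6.4))
for tag,zb in(('top',.004),('side',-.003)):
    Q=pts(tag,np.load(tag+'_a.npz')['d']).reshape(-1,3);q=(Q-[.64,-.02,.118])@F
    q=q[(abs(q[:,2]-zb)<.012)&(abs(q[:,0])<.15)&(abs(q[:,1])<.2)]
    for ax,lim in((0,.15),(1,.09)):
        for f in(np.max,np.min):
            o=1-ax;e=[]
            for b in np.arange(-lim,lim,.008):
                w=q[(abs(q[:,o]-b-.004)<.004)]
                if len(w)>5:e.append((b+.004,f(w[:,ax])))
            e=np.array(e)
            g=np.ones(len(e),bool)
            for _ in range(4):
                s=np.polyfit(*e[g].T,1);r=abs(e[:,1]-np.polyval(s,e[:,0]));g=r<max(.0025,2*np.median(r[g]))
            print(tag,'xy'[ax],f.__name__,'slope deg %.2f at0 %.4f n%d'%(np.degrees(s[0]),s[1],g.sum()))
E
```

```text
top x max slope deg 0.25 at0 0.1272 n38
top x min slope deg 0.45 at0 -0.1051 n29
top y max slope deg -0.30 at0 0.1652 n23
top y min slope deg -0.70 at0 -0.1726 n23
side x max slope deg 0.57 at0 0.1295 n37
side x min slope deg 0.08 at0 -0.0932 n28
side y max slope deg -0.32 at0 0.1678 n23
side y min slope deg -0.94 at0 -0.1726 n17
```

```bash
cat >> h.py <<'E'
FC=frame(np.radians(6.0)); OC=np.array([.64,-.02,.118])+frame(np.radians(6.4))@[.0133,-.0038,.001]
def w(*p): return OC+FC@(np.array(p)/1000)
def ch(P): return (P-OC)@FC
E
python3 - <<'E'
from h import *
print(OC)
for tag in('top','side'):
    q=ch(pts(tag,np.load(tag+'_a.npz')['d']).reshape(-1,3))*1000
    hole=q[(q[:,2]<-15)&(q[:,2]>-75)&(abs(q[:,0])<105)&(q[:,1]>-160)&(q[:,1]<0)]
    print(tag,'hole',np.percentile(hole,[.5,2,50,98,99.5],axis=0).round(1).tolist())
    fl=hole[hole[:,2]<-54];print('floor',fl[:,2].mean() if len(fl) else 0,np.percentile(fl,[1,99],axis=0).round(1).tolist() if len(fl) else 0)
    r=q[(q[:,2]>20)&(q[:,2]<60)&(abs(q[:,0]+22)<40)&(q[:,1]>25)&(q[:,1]<80)];print('ridge',np.percentile(r,[1,50,99],axis=0).round(1).tolist())
    v=q[(q[:,2]>55)&(q[:,2]<90)&(abs(q[:,0]-87)<45)&(abs(q[:,1])<40)];print('wing',np.percentile(v,[1,50,99],axis=0).round(1).tolist())
print('wing',w(87,0,62))
E
```

```text
[ 0.62790619 -0.01753271  0.12432314]
top hole [[-98.1, -134.7, -64.3], [-96.4, -132.7, -62.6], [-63.1, -76.2, -55.4], [-2.3, -20.2, -17.0], [3.2, -19.8, -15.6]]
floor -57.913541009675285 [[-96.1, -133.6, -64.1], [-2.0, -21.3, -54.1]]
ridge [[-54.8, 40.4, 21.1], [-12.0, 46.5, 49.3], [9.1, 53.8, 58.9]]
wing [[59.0, -8.8, 56.4], [92.8, -1.3, 74.8], [112.0, 7.7, 81.1]]
side hole [[-97.5, -140.1, -48.2], [-95.8, -139.5, -33.1], [-90.3, -106.8, -20.8], [10.7, -63.6, -15.3], [104.6, -57.7, -15.2]]
floor -65.78220894143061 [[104.9, -105.2, -65.8], [104.9, -105.2, -65.8]]
ridge [[-50.3, 41.9, 20.5], [-11.9, 53.2, 35.7], [11.2, 58.2, 48.7]]
wing [[63.1, -6.9, 55.3], [91.5, 5.7, 64.5], [113.3, 10.2, 73.4]]
wing [ 0.57394265 -0.0232045   0.21634905]
```

Request:
apply_moves(commands=[[100, 0.4, -0.3, 0, 0.05], [100, 0.57, -0.43, 0, 0], [100, 0.57, -0.43, 0, 0], [100, 0.57, -0.43, 0, 0], [100, 0.57, -0.43, 0, 0], [100, 0.57, -0.43, 0, 0], [100, 0.57, -0.43, 0, 0], [100, 0.57, -0.43, 0, 0], [100, 0.57, -0.43, 0, 0], [100, 0.57, -0.43, 0, 0], [100, 0, 0, -0.5, 0], [100, 0, 0, 0, 0]])

```text
clock: 1.6
position: [0.508, 0.3478, 0.1945]
ee_rot: [-0.412, -3.111, 0.005]
force: [-0.4, 0.7, -0.8]
width: 0.997
gripper_force: 0.0
```

Request:
apply_moves(commands=[[100, 0.025, -0.03, -0.6, 0], [100, 0, 0, -0.6, 0], [100, 0, 0, -0.6, 0], [100, 0, 0, -0.5, 0], [100, 0, 0, -0.4, 0], [100, 0, 0, -0.325, 0], [100, 0, 0, 0, 0], [0, 0, 0, 0, 0], [0, 0, 0, 0, 0], [0, 0, 0, 0, 0], [0, 0, 0, 0, 0], [0, 0, 0, 0, 0]], newtons=20)

```text
clock: 3.1
position: [0.5107, 0.3471, 0.0154]
ee_rot: [-0.412, -3.114, 0.0]
force: [-0.3, -0.5, 2.7]
width: 0.54
gripper_force: 20.0
```

```bash
python3 - <<'E'
from h import *
for z in(100,80,0,-20,-26): print(z,(w(-33,-80,z)-[0,0,.0188]).round(4))
q=np.load('top_a.npz')['d'];P=pts('top',q);print('spray',P[180,229],P[185,233])
E
```

```text
100 [0.69   0.0694 0.1835]
80 [0.6819 0.0686 0.1652]
0 [0.6495 0.0652 0.0921]
-20 [0.6414 0.0643 0.0738]
-26 [0.639  0.0641 0.0683]
spray [0.65775586 0.34427876 0.17606209] [0.65771352 0.34094562 0.12508368]
```

Request:
apply_moves(commands=[[0, 0, 0, 0.4, 0], [0, 0, 0, 0.7, 0], [0, 0, 0, 0.8, 0], [0, 0, 0, 0.8, 0], [0, 0, -0.2, 0.8, 0], [0, 0, -0.5, 0.6, 0.1], [0, 0, -0.7, 0, 0.13], [0, 0.2, -0.8, 0, 0.13], [0, 0.5, -0.7, 0, 0.13], [0, 0.6, -0.6, 0, 0.13], [0, 0.6, -0.5, 0, 0.11], [0, 0.6, -0.4, 0, 0]])

```text
clock: 4.6
position: [0.6612, 0.0814, 0.2605]
ee_rot: [0.16, -3.136, 0.001]
force: [-0.1, 0.8, -3.6]
width: 0.541
gripper_force: 20.0
```

Request:
apply_moves(commands=[[0, 0.3, -0.2, 0, 0], [0, 0.1, 0, 0, 0], [0, 0, 0, 0, 0]])

```text
clock: 4.97
position: [0.6841, 0.0724, 0.2605]
ee_rot: [0.162, -3.136, -0.001]
force: [0.5, 1.2, -3.8]
width: 0.542
gripper_force: 20.0
```

Request:
apply_moves(commands=[[0, 0.1, -0.05, -0.5, 0], [0, 0, 0, -0.5, 0], [0, 0, 0, -0.28, 0], [0, -0.11, -0.01, -0.25, 0], [0, -0.11, -0.01, -0.25, 0], [0, -0.11, -0.01, -0.25, 0], [0, -0.11, -0.01, -0.25, 0], [0, -0.1, -0.015, -0.22, 0], [0, 0, 0, 0, 0]])

```text
clock: 6.1
position: [0.6572, 0.0654, 0.1106]
ee_rot: [0.161, -3.136, -0.0]
force: [0.3, 0.3, -3.7]
width: 0.545
gripper_force: 20.0
```

```bash
python3 - <<'E'
from h import *
p,_=grab('top','b');q,_=grab('side','b')
f=lambda i:cv2.resize(i,None,fx=2.8,fy=2.8,interpolation=2)
cv2.imwrite('pics/c3.png',np.hstack([f(p[120:330,270:412]),f(q[120:330,300:443])])[:,:,::-1])
s=observe();print(s['position'],s['force'],ch(s['position']+[0,0,.0188])*1000)
E
```

```text
[0.65879263 0.0653045  0.11187129] [ 0.08492428 -0.84968164 -3.12166517] [-33.38982407 -79.15490523  21.81501579]
```

View pics/c3.png

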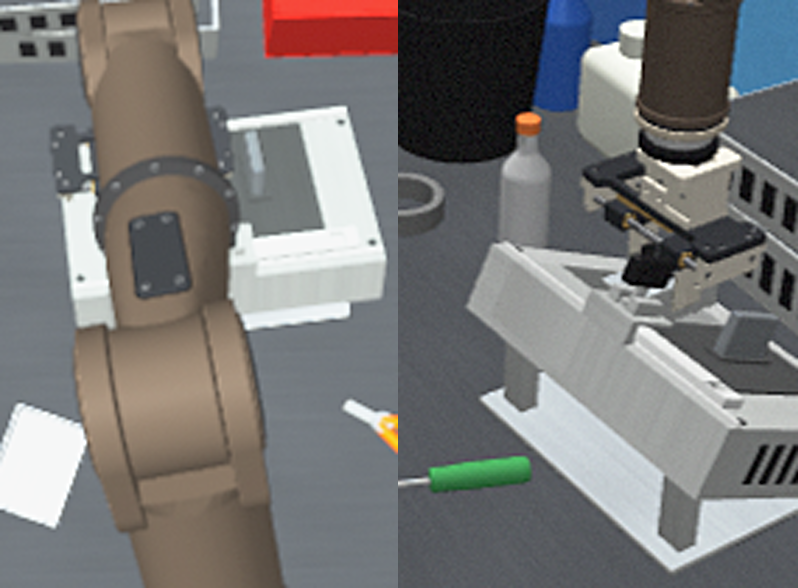

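The gripper is over the bay and the module is inside it, clear of the wing and ridge. I'll keep lowering along the deck normal.

Request:
apply_moves(commands=[[0, -0.034, -0.003, -0.076, 0], [0, -0.034, -0.003, -0.076, 0], [0, -0.034, -0.003, -0.076, 0], [0, -0.034, -0.003, -0.076, 0], [0, -0.034, -0.003, -0.076, 0], [0, 0, 0, 0, 0]], newtons=15)

```text
clock: 6.95
position: [0.6506, 0.0643, 0.0908]
ee_rot: [-0.16, 3.132, 0.001]
force: [0.3, 0.0, 11.7]
width: 0.541
gripper_force: 15.0
```

Request:
apply_moves(commands=[[0, -0.034, -0.003, -0.076, 0], [0, -0.034, -0.003, -0.076, 0], [0, 0, 0, 0, 0]])

```text
clock: 7.32
position: [0.6488, 0.0641, 0.0829]
ee_rot: [-0.16, 3.127, 0.001]
force: [4.6, 0.9, 15.1]
width: 0.543
gripper_force: 15.0
```

Request:
apply_moves(commands=[[0, -0.034, -0.003, -0.07, 0], [0, -0.034, -0.003, -0.07, 0], [0, 0, 0, 0, 0]], newtons=10)

```text
clock: 7.7
position: [0.644, 0.0636, 0.0735]
ee_rot: [-0.16, 3.129, 0.001]
force: [4.5, 1.0, 8.7]
width: 0.545
gripper_force: 10.0
```

```bash
python3 - <<'E'
from h import *
s=observe();print(s['position'],s['force'],s['ft_torque'],ch(s['position']+[0,0,.0188])*1000)
E
```

```text
[0.64396823 0.06364883 0.07346632] [4.5049408  0.98132072 8.73375325] [ 0.03680923 -1.05343126  0.02531552] [-35.38385114 -79.05787714 -19.33665363]
```

Request:
apply_moves(commands=[[0, -0.02, 0, -0.05, 0], [0, 0, 0, 0, 0], [62, 0, 0, 0, 0], [66, 0, 0, 0, 0], [68, 0, 0, 0, 0], [68, 0, 0, 0, 0]])

```text
clock: 8.45
position: [0.6412, 0.0635, 0.0694]
ee_rot: [-0.161, 3.132, -0.0]
force: [3.3, 1.2, 6.8]
width: 0.679
gripper_force: 0.0
```

Request:
apply_moves(commands=[[68, 0.034, 0.003, 0.076, 0], [68, 0.068, 0.007, 0.152, 0], [68, 0.135, 0.014, 0.305, 0], [68, 0.135, 0.014, 0.305, 0], [68, 0.135, 0.014, 0.305, 0], [68, 0.135, 0.014, 0.305, 0], [68, 0.135, 0.014, 0.305, 0], [68, 0, 0, 0.8, 0], [68, -0.4, 0.6, 0.4, 0], [68, -0.7, 0.6, 0, 0], [68, -0.7, 0.6, 0, 0], [68, -0.7, 0.6, 0, 0]])

```text
clock: 9.95
position: [0.5338, 0.2132, 0.2454]
ee_rot: [0.16, -3.137, -0.0]
force: [0.7, 1.2, -0.4]
width: 0.681
gripper_force: 0.0
```

```bash
python3 - <<'E'
from h import *
p,d=grab('top','c');q,e=grab('side','c')
f=lambda i:cv2.resize(i,None,fx=2.8,fy=2.8,interpolation=2)
cv2.imwrite('pics/c4.png',np.hstack([f(p[120:330,270:412]),f(q[150:360,310:453])])[:,:,::-1])
s=observe();print(s['position'],s['force'])
m=ch(pts('top',d).reshape(-1,3))*1000
m=m[(m[:,0]>-94)&(m[:,0]<35)&(m[:,1]>-130)&(m[:,1]<-25)&(m[:,2]<-5)&(m[:,2]>-32)]
print(len(m));A=np.c_[m[:,:2],np.ones(len(m))];print(np.linalg.lstsq(A,m[:,2],rcond=None)[0],cv2.minAreaRect(m[:,:2].astype(np.float32)),np.median(m[:,2]))
E
```

```text
[0.53042552 0.21785371 0.24549552] [0.05347818 0.40749365 0.00582538]
226
[ 2.10564615e-02  1.40990659e-02 -1.41812208e+01] ((-36.2812385559082, -77.23338317871094), (114.89286804199219, 103.80497741699219), 0.2663504481315613) -15.698386420471888
```

View pics/c4.png

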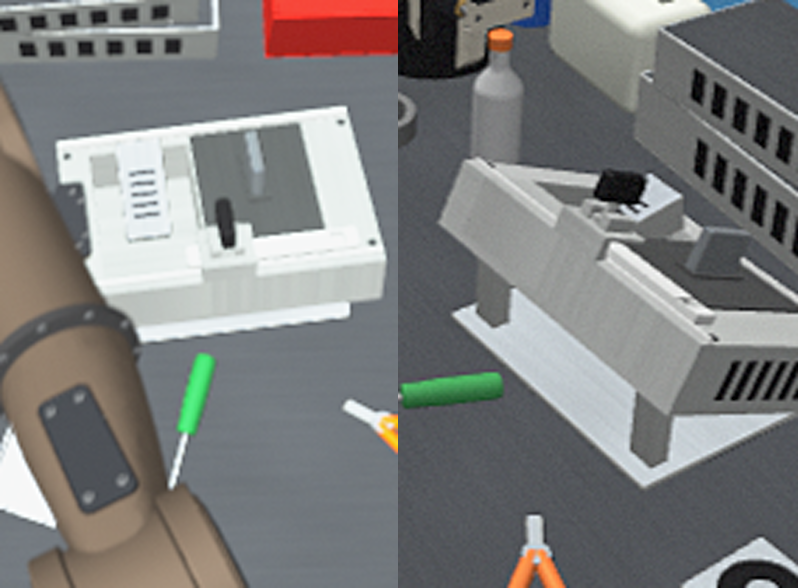

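The module lies flat in the bay, at (145,185) in the left half. Next is the wing.

Request:
apply_moves(commands=[[68, 0, -0.3, 0.6, 0], [68, 0, -0.5, 0.32, 0], [68, 0.15, -0.65, 0, 0], [68, 0.15, -0.65, 0, 0], [68, 0.15, -0.65, 0, 0], [68, 0.15, -0.65, 0, 0], [68, 0.15, -0.6, 0, 0], [68, 0, 0, -0.3, 0], [68, 0, 0, 0, 0]], newtons=40)

```text
clock: 11.18
position: [0.5796, -0.0284, 0.2813]
ee_rot: [0.159, -3.135, -0.0]
force: [-0.2, 0.4, 0.5]
width: 0.678
gripper_force: 0.0
```

Request:
apply_moves(commands=[[68, -0.077, 0.09, -0.4, 0], [68, 0, 0, -0.4, 0], [68, 0, 0, -0.3, 0], [68, 0, 0, -0.25, 0], [68, 0, 0, 0, 0], [0, 0, 0, 0, 0], [0, 0, 0, 0, 0], [0, 0, 0, 0, 0], [0, 0, 0, 0, 0]])

```text
clock: 12.3
position: [0.5759, -0.0224, 0.2016]
ee_rot: [-0.16, 3.137, 0.0]
force: [-0.2, 0.0, -0.5]
width: 0.294
gripper_force: 0.0
```

Still closing, so I'll wait.

Request:
apply_moves(commands=[[0, 0, 0, 0, 0], [0, 0, 0, 0, 0], [0, 0, 0, 0, 0]])

```text
clock: 12.68
position: [0.5758, -0.0219, 0.2014]
ee_rot: [-0.161, 3.137, 0.001]
force: [-1.1, 1.5, 1.6]
width: 0.176
gripper_force: 40.0
```

Request:
apply_moves(commands=[[0, 0.029, 0.003, 0.065, 0], [0, 0.029, 0.003, 0.065, 0], [0, 0.029, 0.003, 0.065, 0], [0, 0.029, 0.003, 0.065, 0], [0, 0, 0, 0, 0], [0, 0, 0, 0, 0]])

```text
clock: 13.42
position: [0.5823, -0.0213, 0.2165]
ee_rot: [0.161, -3.137, -0.001]
force: [-1.2, 5.1, -10.6]
width: 0.17
gripper_force: 40.0
```

Request:
apply_moves(commands=[[0, 0, 0, 0, 0.2], [0, 0, 0, 0, 0.2], [0, 0, 0, 0, 0.2], [0, 0, 0, 0, 0]])

```text
clock: 13.92
position: [0.5819, -0.0199, 0.2165]
ee_rot: [0.63, -3.077, -0.005]
force: [-2.2, 8.1, -9.5]
width: 0.188
gripper_force: 40.2
```

Request:
apply_moves(commands=[[0, 0, 0, 0, 0.2], [0, 0, 0, 0, 0.2], [0, 0, 0, 0, 0.2], [0, 0, 0, 0, 0.2], [0, 0, 0, 0, 0]])

```text
clock: 14.55
position: [0.5812, -0.0196, 0.2163]
ee_rot: [1.229, -2.889, -0.006]
force: [-3.5, 9.6, -9.0]
width: 0.217
gripper_force: 40.1
```

Request:
apply_moves(commands=[[0, -0.027, -0.003, -0.06, 0], [0, -0.013, 0, -0.03, 0], [0, 0, 0, 0, 0]])

```text
clock: 14.92
position: [0.5807, -0.02, 0.2135]
ee_rot: [-1.226, 2.889, 0.003]
force: [-5.1, 8.5, 7.3]
width: 0.218
gripper_force: 40.0
```

Request:
apply_moves(commands=[[60, 0, 0, 0, 0], [60, 0, 0, 0, 0], [60, 0, 0, 0, 0], [60, 0, 0, 0, 0], [60, 0, 0, 0.3, 0], [60, 0, 0, 0.6, 0], [60, 0, 0.7, 0.3, 0], [60, -0.2, 0.9, 0, 0], [60, -0.2, 0.9, 0, 0], [60, -0.2, 0.9, 0, 0], [60, 0, 0, 0, 0]])

```text
clock: 16.3
position: [0.5426, 0.1877, 0.2834]
ee_rot: [-1.238, 2.887, 0.004]
force: [-0.1, -0.1, -0.7]
width: 0.602
gripper_force: 0.0
```

```bash
python3 - <<'E'
from h import *
p,d=grab('top','d');q,e=grab('side','d')
f=lambda i:cv2.resize(i,None,fx=2.8,fy=2.8,interpolation=2)
cv2.imwrite('pics/c5.png',np.hstack([f(p[120:330,270:412]),f(q[150:360,310:453])])[:,:,::-1])
s=observe();print(s['position'],s['force'])
for n,D in(('top',d),('side',e)):
    m=ch(pts(n,D).reshape(-1,3))*1000
    r=m[(abs(m[:,0]+22)<40)&(abs(m[:,1]-47)<20)&(m[:,2]>25)&(m[:,2]<60)];print(n,np.percentile(r,[2,50,98],axis=0).round(1).tolist())
    r=m[(abs(m[:,0]-87)<45)&(abs(m[:,1])<40)&(m[:,2]>78)&(m[:,2]<110)];print(len(r),np.percentile(r,[2,50,98],axis=0).round(1).tolist(),cv2.minAreaRect(r[:,:2].astype(np.float32)))
print('ridge tcp',w(-21,48,38)-[0,0,.0188])
E
```

```text
[0.54436126 0.18225451 0.28343529] [ 0.62565462 -0.13851062  0.19954673]
top [[-51.4, 40.4, 26.1], [-13.7, 46.5, 50.6], [9.8, 54.0, 57.6]]
96 [[64.6, -17.5, 79.2], [86.7, -1.1, 86.3], [106.6, 15.6, 92.4]] ((85.54615020751953, -1.0675334930419922), (52.655906677246094, 22.25787353515625), 36.44568634033203)
side [[-49.3, 43.0, 25.2], [-14.1, 53.3, 38.3], [9.4, 57.7, 48.5]]
45 [[64.3, -14.1, 79.0], [92.6, 5.7, 82.7], [109.0, 18.8, 84.5]] ((87.74288940429688, 1.7625007629394531), (53.33855056762695, 15.245701789855957), 37.021732330322266)
ridge tcp [ 0.66737424 -0.06164885  0.1316964 ]
```

View pics/c5.png

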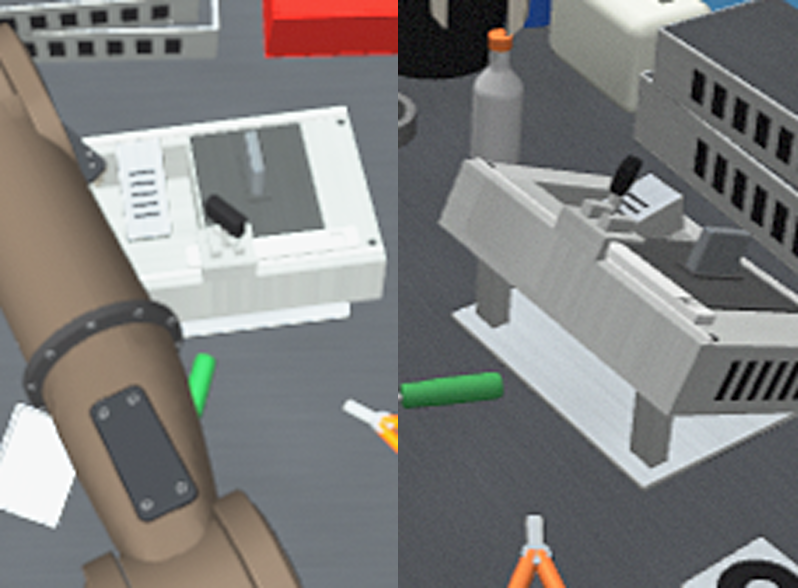

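The wing stays out, twisted about 0.65 rad, and the cover is unmoved. Now the ridge.

Request:
apply_moves(commands=[[60, 0.3, -0.3, 0, -0.2], [60, 0.4, -0.6, 0, -0.2], [60, 0.4, -0.7, 0, -0.2], [60, 0.35, -0.7, 0, -0.2], [60, 0.3, -0.7, 0, -0.2], [60, 0.3, -0.6, 0, -0.2], [60, 0, -0.45, 0, -0.2], [60, 0, 0, 0, 0], [60, 0, 0, 0, 0]])

```text
clock: 17.52
position: [0.6672, -0.0611, 0.2835]
ee_rot: [0.161, -3.137, -0.001]
force: [0.5, 0.6, 0.3]
width: 0.598
gripper_force: 0.0
```

Down 0.1515 m = 2.525 units, then close.

Request:
apply_moves(commands=[[60, 0, 0, -0.6, 0], [60, 0, 0, -0.6, 0], [60, 0, 0, -0.5, 0], [60, 0, 0, -0.4, 0], [60, 0, 0, -0.425, 0], [60, 0, 0, 0, 0], [20, 0, 0, 0, 0], [10, 0, 0, 0, 0], [10, 0, 0, 0, 0], [10, 0, 0, 0, 0], [10, 0, 0, 0, 0], [10, 0, 0, 0, 0]], newtons=20)

```text
clock: 19.02
position: [0.6674, -0.0609, 0.1322]
ee_rot: [-0.16, 3.137, 0.0]
force: [-0.2, 0.6, 2.5]
width: 0.15
gripper_force: 20.0
```

```bash
python3 - <<'E'
from h import *
s=observe();print(s['position'],s['force'],s['width']*92,ch(s['position']+[0,0,.0188])*1000)
print(w(0,-145,0)-w(0,0,0))
E
```

```text
[ 0.66741246 -0.06086238  0.13223012] [-0.23406125  0.64068393  2.5010803 ] 13.835621946105569 [-20.89274683  47.22183569  38.53647098]
[-0.01515663  0.14420567  0.        ]
```

Request:
apply_moves(commands=[[10, -0.016, 0.15, 0, 0], [10, -0.032, 0.3, 0, 0], [10, -0.032, 0.3, 0, 0], [10, -0.032, 0.3, 0, 0], [10, -0.032, 0.3, 0, 0], [10, -0.032, 0.3, 0, 0], [10, -0.032, 0.3, 0, 0], [10, -0.021, 0.2, 0, 0], [10, 0, 0, 0, 0]])

```text
clock: 20.15
position: [0.6569, 0.0464, 0.1314]
ee_rot: [-0.137, 3.134, -0.039]
force: [17.6, -56.1, -12.8]
width: 1.003
gripper_force: 28.5
```

Request:
apply_moves(commands=[[10, -0.009, 0.08, 0, 0], [10, -0.009, 0.08, 0, 0], [10, -0.009, 0.08, 0, 0], [10, 0, 0, 0, 0]])

```text
clock: 20.65
position: [0.6573, 0.0466, 0.1308]
ee_rot: [-0.12, 3.133, -0.061]
force: [26.0, -88.1, -21.3]
width: 1.001
gripper_force: 44.8
```

The gripper was forced open against something. I'll back off and look.

Request:
apply_moves(commands=[[100, 0.01, -0.1, 0, 0], [100, 0.01, -0.1, 0, 0], [100, 0.02, -0.2, 0, 0], [100, 0, 0, 0, 0]])

```text
clock: 21.15
position: [0.6567, 0.0463, 0.1318]
ee_rot: [-0.146, 3.135, -0.021]
force: [12.7, -33.9, -6.5]
width: 0.998
gripper_force: 17.2
```

```bash
python3 - <<'E'
from h import *
p,d=grab('top','e');q,e=grab('side','e')
f=lambda i:cv2.resize(i,None,fx=2.8,fy=2.8,interpolation=2)
cv2.imwrite('pics/c6.png',np.hstack([f(p[120:330,270:412]),f(q[150:360,310:453])])[:,:,::-1])
s=observe();print(s['position'],s['force'],s['width'],ch(s['position']+[0,0,.0188])*1000)
E
```

```text
[0.65672257 0.0462358  0.13178642] [ 12.41400338 -34.11109126  -7.21725539] 0.9990814400626433 [-21.58797572 -60.40704827  38.3603219 ]
```

View pics/c6.png

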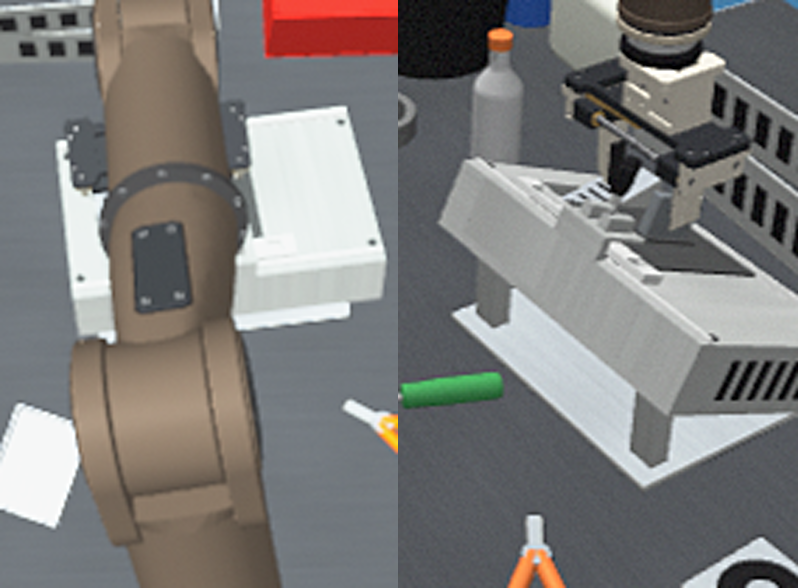

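Request:
apply_moves(commands=[[100, 0.02, -0.2, 0, 0], [100, 0.02, -0.2, 0, 0], [100, 0.03, -0.3, 0, 0], [100, 0, 0, 0, 0]])

```text
clock: 21.75
position: [0.6584, 0.0148, 0.132]
ee_rot: [0.157, -3.137, 0.001]
force: [0.9, 0.4, 0.2]
width: 1.003
gripper_force: 0.0
```

Request:
apply_moves(commands=[[100, 0.1, 0, 0.3, 0], [100, 0.1, 0, 0.6, 0], [100, 0, 0, 0.8, 0], [100, 0, 0, 0.8, 0], [100, 0, 0.8, 0, 0], [100, -0.3, 0.9, 0, 0], [100, -0.4, 0.9, 0, 0], [100, -0.4, 0.9, 0, 0], [100, -0.4, 0, 0, 0], [100, 0, 0, 0, 0]])

```text
clock: 23.0
position: [0.5787, 0.2285, 0.2823]
ee_rot: [0.166, -3.136, -0.001]
force: [0.4, -0.5, 0.2]
width: 0.997
gripper_force: 0.0
```

```bash
python3 - <<'E'
from h import *
p,d=grab('top','f');q,e=grab('side','f')
f=lambda i:cv2.resize(i,None,fx=3.8,fy=3.8,interpolation=2)
cv2.imwrite('pics/c7.png',np.hstack([f(p[135:270,285:395]),f(q[180:315,335:435])])[:,:,::-1])
for n,D in(('top',d),('side',e)):
    m=ch(pts(n,D).reshape(-1,3))*1000
    r=m[(abs(m[:,0]+22)<25)&(abs(m[:,1]+22)<60)&(m[:,2]>30)&(m[:,2]<60)];print(n,'ridge',np.percentile(r,[2,50,98],axis=0).round(1).tolist())
    r=m[(abs(m[:,0]-87)<45)&(abs(m[:,1])<40)&(m[:,2]>70)&(m[:,2]<110)];print('wing',len(r),np.percentile(r,[2,50,98],axis=0).round(1).tolist(),cv2.minAreaRect(r[:,:2].astype(np.float32)))
    for y in range(-130,30,10):
        l=m[(abs(m[:,1]-y)<5)&(abs(m[:,0]+60)<30)&(m[:,2]>-75)&(m[:,2]<40)];
        if len(l):print(y,len(l),np.percentile(l[:,2],[5,50,95]).round(0))
E
```

```text
top ridge [[-42.9, -27.2, 38.4], [-21.2, -21.5, 51.8], [2.6, -13.8, 56.1]]
wing 120 [[64.9, -17.2, 70.5], [88.1, -0.8, 85.7], [106.9, 16.2, 92.4]] ((85.45040130615234, -0.8000717163085938), (51.001895904541016, 19.100454330444336), 32.77333068847656)
-130 50 [12. 25. 38.]
-120 52 [ 9. 27. 38.]
-110 48 [ 8. 25. 37.]
-100 48 [11. 26. 37.]
-90 47 [ 9. 24. 38.]
-80 43 [ 3.  7. 12.]
-70 44 [ 3.  8. 13.]
-60 41 [ 4.  8. 12.]
-50 46 [ 5.  9. 11.]
-40 45 [ 3.  8. 13.]
-30 40 [ 5.  9. 19.]
-10 16 [ 5.  9. 14.]
0 45 [ 4.  8. 11.]
10 42 [ 4.  8. 13.]
20 42 [ 3.  7. 11.]
side ridge [[-46.1, -24.8, 30.3], [-21.6, -14.5, 40.8], [2.3, -10.2, 48.6]]
wing 67 [[64.9, -14.7, 71.4], [98.5, 10.0, 81.0], [108.7, 18.9, 84.6]] ((86.49185180664062, 1.0148086547851562), (59.32004928588867, 15.465592384338379), 37.12828826904297)
-130 17 [ 7. 13. 21.]
-120 12 [ 7. 12. 17.]
-110 12 [ 6. 30. 34.]
-100 18 [15. 27. 33.]
-90 76 [ 4. 17. 31.]
-80 22 [ 2. 11. 28.]
-70 8 [2. 4. 4.]
-60 3 [1. 3. 4.]
-40 2 [2. 2. 3.]
-30 5 [2. 3. 3.]
-20 29 [ 2. 16. 34.]
-10 66 [ 2. 10. 38.]
0 22 [1. 2. 4.]
10 23 [2. 3. 4.]
20 24 [1. 3. 4.]
```

View pics/c7.png

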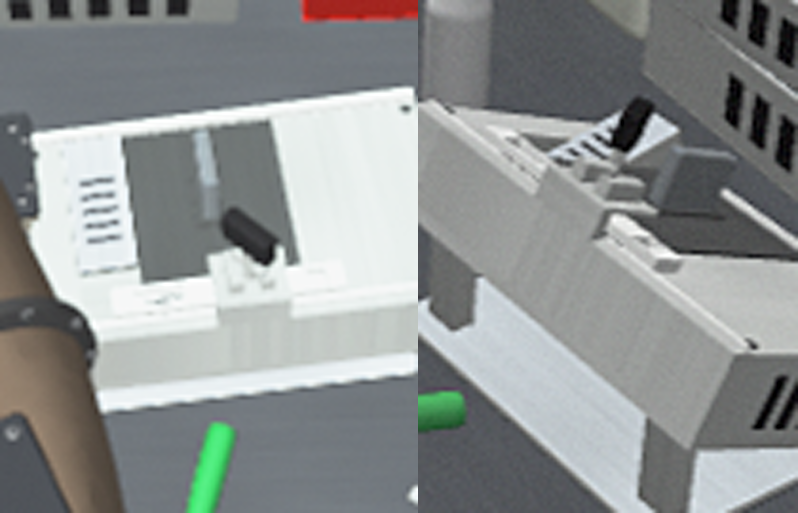

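My error shows here: the module never seated. Its downhill edge sits on the bay's far rim, so it stayed level, and the cover then jammed it against the left wall. The ridge is at y ≈ -21 (about (205,175)) and the module is at (100,210). I'll slide the cover back open first, then push the module uphill off the rim so it drops flat.

Request:
apply_moves(commands=[[60, 0.2, -0.4, 0, 0], [60, 0.25, -0.7, 0, 0], [60, 0.3, -0.8, 0, 0], [60, 0.3, -0.8, 0, 0], [60, 0.3, -0.7, 0, 0], [60, 0, -0.3, 0, 0], [60, 0, 0, -0.6, 0], [60, 0, 0, -0.6, 0], [60, 0, 0, 0, 0]], newtons=20)

```text
clock: 24.22
position: [0.6597, 0.0049, 0.2073]
ee_rot: [0.16, -3.132, -0.001]
force: [-0.8, -0.5, 0.1]
width: 0.595
gripper_force: 0.0
```

Request:
apply_moves(commands=[[60, 0, 0.03, -0.4, 0], [60, 0, 0, -0.4, 0], [60, 0, 0, -0.46, 0], [40, 0, 0, 0, 0], [10, 0, 0, 0, 0], [10, 0, 0, 0, 0], [10, 0, 0, 0, 0], [10, 0, 0, 0, 0], [10, 0, 0, 0, 0]])

```text
clock: 25.35
position: [0.6619, 0.0065, 0.1351]
ee_rot: [-0.16, 3.137, 0.0]
force: [-0.4, -0.4, 5.6]
width: 0.152
gripper_force: 20.0
```

Request:
apply_moves(commands=[[10, 0.02, -0.2, 0, 0], [10, 0.025, -0.24, 0, 0], [10, 0.025, -0.24, 0, 0], [10, 0.025, -0.24, 0, 0], [10, 0.02, -0.2, 0, 0], [10, 0, 0, 0, 0]])

```text
clock: 26.1
position: [0.669, -0.0625, 0.1351]
ee_rot: [-0.158, 3.136, -0.002]
force: [-1.3, -2.2, 6.3]
width: 0.154
gripper_force: 20.0
```

Request:
apply_moves(commands=[[60, 0, 0, 0, 0], [60, 0, 0, 0, 0], [60, 0, 0, 0, 0], [60, 0, 0, 0, 0], [60, 0.1, 0, 0.5, 0], [60, 0.3, 0, 0.8, 0], [40, 0.4, 0, 0.8, 0], [20, 0.4, 0, 0.5, 0], [0, 0.6, 0.6, 0, 0], [0, 0.6, 0.6, 0, 0], [0, 0, 0, 0, 0]])

```text
clock: 27.48
position: [0.8137, 0.0166, 0.2874]
ee_rot: [0.169, -3.135, -0.004]
force: [0.4, 0.4, -0.4]
width: 0.103
gripper_force: 0.0
```

```bash
python3 - <<'E'
from h import *
p,d=grab('top','g');q,e=grab('side','g')
s=observe();print(s['position'],s['width'])
for n,D in(('top',d),('side',e)):
    m=ch(pts(n,D).reshape(-1,3))*1000
    k=(m[:,2]>8)&(m[:,2]<60)&(m[:,1]<-40)&(m[:,1]>-150)&(abs(m[:,0]+60)<70);r=m[k]
    print(n,len(r))
    if len(r)<20: continue
    t=r
    for _ in range(4):
        A=np.c_[t[:,:2],np.ones(len(t))];c=np.linalg.lstsq(A,t[:,2],rcond=None)[0];rr=abs(t[:,2]-A@c);t=t[rr<max(3,1.5*np.median(rr))]
    print('plane',c.round(3),len(t))
    W=(OC+(t/1000)@FC.T);print('world z',np.median(W[:,2]),cv2.minAreaRect((W[:,:2]*1000).astype(np.float32)),'x',t[:,0].min(),t[:,0].max(),'y',t[:,1].min(),t[:,1].max())
cv2.imwrite('pics/c8.png',cv2.resize(np.hstack([p[135:270,285:395],q[180:315,335:435]]),None,fx=3.8,fy=3.8,interpolation=2)[:,:,::-1])
E
```

```text
[0.8124751  0.01144072 0.28927742] 0.030524048742159228
top 317
plane [-0.421 -0.027 -1.376] 117
world z 0.12485922691482854 ((665.9674682617188, 99.03587341308594), (68.68450164794922, 50.72918701171875), 6.634903430938721) x -77.41433178310349 -13.140104412069556 y -136.93402065761236 -86.46508805682156
side 151
plane [ -0.508  -0.068 -12.98 ] 69
world z 0.12203577078410388 ((670.1994018554688, 95.17583465576172), (51.26280212402344, 49.804649353027344), 2.5138931274414062) x -72.70227315821268 -26.340547001786202 y -132.27684104357405 -81.86163528718963
```

```bash
python3 - <<'E'
from h import *
for n,t in(('top','f'),('side','f'),('side','g')):
    P=pts(n,np.load(f'{n}_{t}.npz')['d']).reshape(-1,3);m=ch(P)*1000
    k=(abs(P[:,2]-.1235)<.005)&(m[:,1]<-92)&(m[:,1]>-130)&(m[:,0]>-130)&(m[:,0]<40)&(m[:,2]>2);h=m[k];W=P[k]
    print(n,t,len(h),'chx',np.percentile(h[:,0],[1,99]),'wx',np.percentile(W[:,0],[1,99]),'z',np.percentile(h[:,2],[1,99]))
print('rim',w(-98,-112,0))
E
```

```text
top f 160 chx [-72.62042033  -6.7257492 ] wx [0.62258111 0.69560814] z [ 2.56954468 35.84021642]
side f 62 chx [-70.90410343 -16.01240389] wx [0.63228292 0.69461138] z [ 2.24842305 33.43862047]
side g 64 chx [-73.15240861 -15.71760034] wx [0.63153088 0.69652895] z [ 2.62886565 33.52625811]
rim [0.70523601 0.10321191 0.08446295]
```

View pics/c8.png

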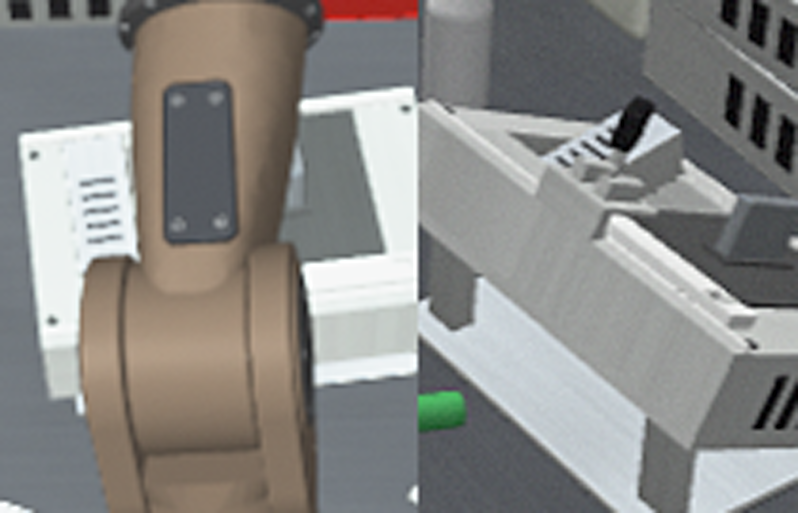

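The module hangs with its downhill end (680,130 in the side crop) on the rim. I'll put the shut fingers behind that end face and nudge it uphill.

Request:
apply_moves(commands=[[0, -0.3, 0.4, 0, 0], [0, -0.5, 0.6, 0, 0], [0, -0.44, 0.59, 0, 0], [0, 0, 0, -0.5, 0], [0, 0, 0, -0.7, 0], [0, 0, 0, -0.7, 0], [0, 0, 0, -0.6, 0], [0, 0, 0, -0.4, 0], [0, 0, 0, 0, 0], [0, 0, 0, 0, 0]])

```text
clock: 28.82
position: [0.7387, 0.1057, 0.1183]
ee_rot: [-0.159, 3.135, -0.0]
force: [0.6, 0.4, -0.6]
width: 0.004
gripper_force: 0.0
```

Request:
apply_moves(commands=[[0, 0, 0, -0.25, 0], [0, -0.2, -0.02, 0, 0], [0, -0.15, -0.015, 0, 0], [0, -0.1, -0.01, 0, 0], [0, -0.05, -0.005, 0, 0], [0, 0, 0, 0, 0]])

```text
clock: 29.58
position: [0.7091, 0.1036, 0.1021]
ee_rot: [-0.16, 3.135, 0.0]
force: [4.6, 0.0, -0.4]
width: 0.0
gripper_force: 2.2
```

Request:
apply_moves(commands=[[0, -0.05, -0.005, 0, 0], [0, -0.05, -0.005, 0, 0], [0, -0.05, -0.005, 0, 0], [0, 0, 0, 0, 0]])

```text
clock: 30.08
position: [0.6987, 0.1025, 0.1013]
ee_rot: [0.16, -3.137, 0.0]
force: [3.8, -1.1, -0.7]
width: 0.003
gripper_force: 1.5
```

Request:
apply_moves(commands=[[0, -0.05, -0.005, 0, 0], [0, -0.05, -0.005, 0, 0], [0, 0, 0, 0, 0]])

```text
clock: 30.45
position: [0.6925, 0.1019, 0.1013]
ee_rot: [0.16, -3.137, 0.0]
force: [3.2, -0.4, -1.6]
width: 0.009
gripper_force: 1.2
```

```bash
cat > mod.py <<'E'
from h import *
import sys
t=sys.argv[1]
p,d=grab('top',t);q,e=grab('side',t)
s=observe();print(s['position'],s['force'])
for n,D in(('top',d),('side',e)):
    P=pts(n,D).reshape(-1,3);m=ch(P)*1000
    for x in(-90,-75,-60,-45,-30,-15,0):
        l=m[(abs(m[:,0]-x)<6)&(m[:,1]<-98)&(m[:,1]>-124)&(m[:,2]>-70)&(m[:,2]<50)]
        if len(l):print(n,x,len(l),np.percentile(l[:,2],[5,50,95]).round(0))
E
python3 mod.py i
```

```text
[0.6925506  0.1018713  0.10121085] [ 2.32344901 -0.36420352 -0.72303919]
side -90 24 [-34. -24.  -2.]
side -60 15 [26. 32. 41.]
side -45 5 [17. 20. 48.]
side -30 11 [ 9. 13. 15.]
side -15 25 [-0.  5.  9.]
side 0 16 [-6. -2.  2.]
```

Request:
apply_moves(commands=[[0, 0.1, 0.01, 0, 0], [0, 0.1, 0.01, 0, 0], [0, 0.2, 0.02, 0, 0], [0, 0, 0, 0, 0], [0, 0, 0, 0, 0]])

```text
clock: 31.18
position: [0.7169, 0.1043, 0.1011]
ee_rot: [0.16, -3.137, 0.0]
force: [-0.1, -0.4, 0.4]
width: 0.004
gripper_force: 0.0
```

```bash
python3 mod.py j
```

```text
[0.71678088 0.10438057 0.10130293] [0.34148216 0.21307391 0.37227976]
side -90 81 [-20.  -5.  34.]
side -75 24 [-19.  43.  49.]
```

Request:
apply_moves(commands=[[0, 0.1, 0, 0.4, 0], [0, 0, 0.2, 0.7, 0], [0, 0, 0.6, 0.7, 0], [0, 0, 0.9, 0.4, 0], [0, -0.2, 0.9, 0, 0], [0, 0, 0, 0, 0]])

```text
clock: 32.02
position: [0.7084, 0.2683, 0.2332]
ee_rot: [0.174, -3.135, -0.007]
force: [0.4, -0.8, -0.6]
width: 0.006
gripper_force: 0.0
```

```bash
python3 mod.py k; python3 - <<'E'
import cv2,numpy as np
a=cv2.imread('pics/top_k.png');b=cv2.imread('pics/side_k.png')
cv2.imwrite('pics/c9.png',cv2.resize(np.hstack([a[135:270,285:395],b[180:315,335:435]]),None,fx=3.8,fy=3.8,interpolation=2))
E
```

```text
[0.71043419 0.26117111 0.23314681] [ 0.59003088 -0.9832881   0.20468443]
top -90 50 [-19.  -8.   6.]
top -75 22 [-18. -15. -12.]
top -60 22 [-19. -14. -11.]
top -45 23 [-19. -14.  -9.]
top -30 25 [-19. -14.  -9.]
top -15 26 [-22. -14. -10.]
top 0 23 [-20. -15.  -8.]
side -90 50 [-21. -12.  -1.]
side -75 4 [-20. -19. -18.]
```

View pics/c9.png

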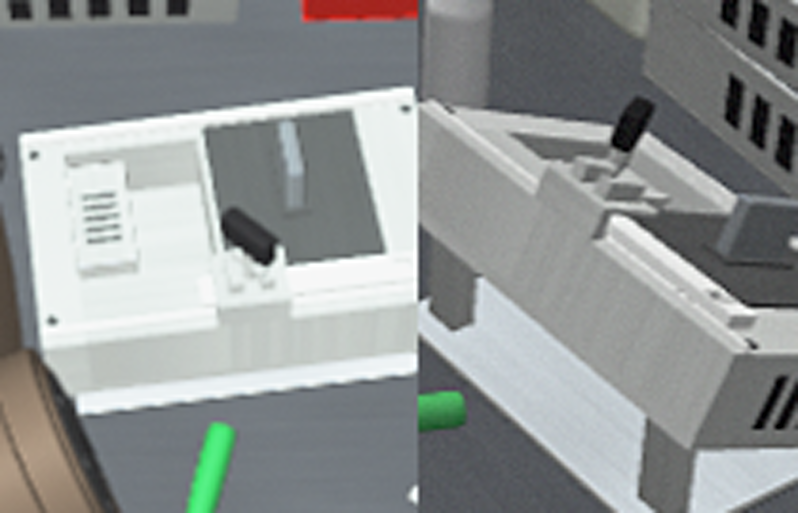

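The module now lies flat: about -15 mm all along its length, inside the bay. To follow the asked order cleanly (module first, then plunger), I'll twist the plunger in and pull it out again before closing the cover.

Request:
apply_moves(commands=[[50, 0, -0.2, 0.5, 0.2], [50, -0.3, -0.5, 0.45, 0.2], [50, -0.4, -0.7, 0, 0.2], [50, -0.4, -0.8, 0, 0.2], [50, -0.4, -0.8, 0, 0.2], [50, -0.4, -0.8, 0, 0.2], [50, -0.26, -0.7, 0, 0.2], [50, 0, 0, 0, 0], [50, 0, 0, 0, 0]], newtons=40)

```text
clock: 33.25
position: [0.5814, -0.0104, 0.2906]
ee_rot: [-1.223, 2.894, 0.0]
force: [-0.2, 0.8, -0.8]
width: 0.504
gripper_force: 0.0
```

Request:
apply_moves(commands=[[50, -0.01, -0.17, -0.3, 0], [50, 0, 0, -0.4, 0], [50, 0, 0, -0.35, 0], [50, 0, 0, -0.235, 0], [30, 0, 0, 0, 0], [0, 0, 0, 0, 0], [0, 0, 0, 0, 0], [0, 0, 0, 0, 0], [0, 0, 0, 0, 0], [0, 0, 0, 0, 0]])

```text
clock: 34.5
position: [0.5812, -0.0193, 0.2142]
ee_rot: [-1.226, 2.891, 0.001]
force: [-1.4, 1.2, 5.9]
width: 0.217
gripper_force: 39.9
```

Request:
apply_moves(commands=[[0, 0, 0, 0, -0.2], [0, 0, 0, 0, -0.2], [0, 0, 0, 0, -0.2], [0, 0, 0, 0, -0.2], [0, 0, 0, 0, -0.2], [0, 0, 0, 0, -0.2], [0, 0, 0, 0, -0.2], [0, 0, 0, 0, 0]])

```text
clock: 35.5
position: [0.5803, -0.021, 0.2123]
ee_rot: [0.16, -3.136, 0.003]
force: [3.4, -4.1, -10.0]
width: 0.174
gripper_force: 40.0
```

Request:
apply_moves(commands=[[0, -0.027, -0.003, -0.06, 0], [0, -0.027, -0.003, -0.06, 0], [0, -0.027, -0.003, -0.06, 0], [0, 0, 0, 0, 0]])

```text
clock: 36.0
position: [0.577, -0.0212, 0.2036]
ee_rot: [-0.162, 3.135, -0.001]
force: [2.6, -5.7, 1.8]
width: 0.175
gripper_force: 40.0
```

Request:
apply_moves(commands=[[0, -0.013, 0, -0.03, 0], [0, 0, 0, 0, 0]])

```text
clock: 36.25
position: [0.5774, -0.0212, 0.2033]
ee_rot: [-0.161, 3.132, -0.001]
force: [0.9, -4.3, 12.0]
width: 0.173
gripper_force: 40.0
```

Request:
apply_moves(commands=[[0, 0.029, 0.003, 0.065, 0], [0, 0.029, 0.003, 0.065, 0], [0, 0.029, 0.003, 0.065, 0], [0, 0.029, 0.003, 0.065, 0], [0, 0.013, 0.001, 0.03, 0], [0, 0, 0, 0, 0], [0, 0, 0, 0, 0]])

```text
clock: 37.12
position: [0.583, -0.0205, 0.2172]
ee_rot: [0.161, -3.137, 0.002]
force: [4.2, -5.0, -11.5]
width: 0.176
gripper_force: 40.0
```

Request:
apply_moves(commands=[[0, 0.013, 0.001, 0.03, 0], [0, 0, 0, 0, 0.2], [0, 0, 0, 0, 0.2], [0, 0, 0, 0, 0.2], [0, 0, 0, 0, 0.2], [0, 0, 0, 0, 0.2], [0, 0, 0, 0, 0.2], [0, 0, 0, 0, 0.2], [0, 0, 0, 0, 0], [0, -0.027, -0.003, -0.06, 0], [0, -0.02, 0, -0.04, 0], [0, 0, 0, 0, 0]])

```text
clock: 38.62
position: [0.582, -0.0182, 0.216]
ee_rot: [-1.224, 2.889, 0.001]
force: [-3.4, 4.6, 7.8]
width: 0.205
gripper_force: 42.8
```

Request:
apply_moves(commands=[[60, 0, 0, 0, 0], [60, 0, 0, 0, 0], [60, 0, 0, 0, 0], [60, 0, 0, 0.4, 0], [60, 0, 0, 0.5, -0.2], [60, 0.2, -0.1, 0.35, -0.2], [60, 0.3, -0.15, 0, -0.2], [60, 0.4, -0.2, 0, -0.2], [60, 0.4, -0.2, 0, -0.2], [60, 0.13, -0.07, 0, -0.2], [60, 0, 0, 0, -0.2], [60, 0, 0, 0, 0]], newtons=20)

```text
clock: 40.12
position: [0.6668, -0.0631, 0.2886]
ee_rot: [0.161, -3.137, 0.001]
force: [0.7, 0.5, 0.1]
width: 0.602
gripper_force: 0.0
```

```bash
python3 - <<'E'
from h import *
q,e=grab('side','m');m=ch(pts('side',e).reshape(-1,3))*1000
r=m[(abs(m[:,0]-87)<45)&(abs(m[:,1])<40)&(m[:,2]>68)&(m[:,2]<95)];print('wing',len(r),np.percentile(r,[2,50,98],axis=0).round(1).tolist(),cv2.minAreaRect(r[:,:2].astype(np.float32)))
s=observe();print(s['position'])
E
```

```text
wing 73 [[66.0, -12.4, 69.1], [99.8, 10.5, 80.4], [111.4, 18.9, 84.8]] ((88.62342834472656, 2.831724166870117), (55.44485092163086, 15.306602478027344), 36.586395263671875)
[ 0.66670304 -0.06299035  0.28869375]
```

Request:
apply_moves(commands=[[60, 0.02, 0.025, -0.6, 0], [60, 0, 0, -0.6, 0], [60, 0, 0, -0.5, 0], [60, 0, 0, -0.45, 0], [40, 0, 0, -0.43, 0], [20, 0, 0, 0, 0], [10, 0, 0, 0, 0], [10, 0, 0, 0, 0], [10, 0, 0, 0, 0], [10, 0, 0, 0, 0], [10, 0, 0, 0, 0]])

```text
clock: 41.55
position: [0.6687, -0.0615, 0.1354]
ee_rot: [-0.16, 3.135, -0.0]
force: [-2.3, 0.1, 6.3]
width: 0.152
gripper_force: 20.0
```

Request:
apply_moves(commands=[[10, -0.016, 0.15, 0, 0], [10, -0.032, 0.3, 0, 0], [10, -0.032, 0.3, 0, 0], [10, -0.032, 0.3, 0, 0], [10, 0, 0, 0, 0]])

```text
clock: 42.18
position: [0.6618, 0.0048, 0.1353]
ee_rot: [-0.165, 3.135, 0.003]
force: [-0.5, 1.3, 7.6]
width: 0.154
gripper_force: 20.0
```

Request:
apply_moves(commands=[[10, -0.032, 0.3, 0, 0], [10, -0.032, 0.3, 0, 0], [10, -0.021, 0.2, 0, 0], [10, 0, 0, 0, 0]])

```text
clock: 42.68
position: [0.6569, 0.0524, 0.1353]
ee_rot: [-0.164, 3.135, 0.003]
force: [-0.3, 0.7, 7.0]
width: 0.151
gripper_force: 20.0
```

Request:
apply_moves(commands=[[10, -0.02, 0.2, 0, 0], [10, -0.018, 0.18, 0, 0], [10, -0.006, 0.06, 0, 0], [10, 0, 0, 0, 0]])

```text
clock: 43.18
position: [0.6559, 0.0623, 0.1352]
ee_rot: [-0.144, 3.134, -0.023]
force: [6.0, -33.3, 4.1]
width: 0.157
gripper_force: 20.0
```

Request:
apply_moves(commands=[[10, -0.006, 0.06, 0, 0], [10, -0.005, 0.05, 0, 0], [10, 0, 0, 0, 0]])

```text
clock: 43.55
position: [0.6556, 0.0662, 0.1352]
ee_rot: [-0.141, 3.134, -0.027]
force: [7.7, -39.5, 3.3]
width: 0.238
gripper_force: 20.0
```

Request:
apply_moves(commands=[[40, 0.01, -0.1, 0, 0], [60, 0.01, -0.1, 0, 0], [60, 0.005, -0.05, 0, 0], [60, 0.005, -0.06, 0, 0], [60, 0, -0.02, 0, 0], [60, 0, 0, 0, 0], [60, 0, 0, 0.4, 0]])

```text
clock: 44.42
position: [0.6532, 0.0632, 0.1565]
ee_rot: [0.161, -3.134, 0.0]
force: [0.3, 0.4, 0.4]
width: 0.599
gripper_force: 0.0
```

Request:
apply_moves(commands=[[50, 0, 0, 0.7, 0], [50, 0, 0, 0.8, 0], [50, 0, 0, 0.72, 0.2], [50, -0.2, -0.2, 0, 0.2], [50, -0.3, -0.3, 0, 0.2], [50, -0.3, -0.4, 0, 0.2], [50, -0.3, -0.35, 0, 0.2], [50, -0.1, -0.12, 0, 0.2], [50, 0, 0, 0, 0.2], [50, 0, 0, 0, 0]], newtons=40)

```text
clock: 45.68
position: [0.5826, -0.0192, 0.2914]
ee_rot: [-1.226, 2.892, 0.0]
force: [-0.1, 0.0, -0.4]
width: 0.502
gripper_force: 0.0
```

```bash
python3 - <<'E'
from h import *
for n in('side','top'):
    q,e=grab(n,'n');m=ch(pts(n,e).reshape(-1,3))*1000
    r=m[(abs(m[:,0]+22)<25)&(m[:,1]>-140)&(m[:,1]<60)&(m[:,2]>25)&(m[:,2]<58)];print(n,'ridge',len(r),np.percentile(r,[2,50,98],axis=0).round(1).tolist() if len(r) else 0)
    # dark sheet extents on deck
    g=q.reshape(-1,3).max(1);k=(g<110)&(abs(m[:,2]-6)<8)&(m[:,0]>-100)&(m[:,0]<30)&(abs(m[:,1])<170);print('sheet y',np.percentile(m[k][:,1],[1,99]) if k.sum() else 0,k.sum())
print(observe()['position'])
E
```

```text
side ridge 77 [[-43.6, -77.6, 26.2], [-28.4, -68.8, 38.7], [-10.0, -64.3, 49.0]]
sheet y [-135.30514012   -6.8129006 ] 378
top ridge 57 [[-44.6, -82.1, 32.5], [-23.1, -76.1, 51.7], [2.6, -69.0, 57.3]]
sheet y [-126.65308255  115.60089   ] 25
[ 0.58263626 -0.01912603  0.29129971]
```

Request:
apply_moves(commands=[[50, -0.02, 0.01, -0.3, 0], [50, 0, 0, -0.4, 0], [50, 0, 0, -0.35, 0], [50, 0, 0, -0.22, 0], [30, 0, 0, 0, 0], [0, 0, 0, 0, 0], [0, 0, 0, 0, 0], [0, 0, 0, 0, 0], [0, 0, 0, 0, 0], [0, 0, 0, 0, 0]])

```text
clock: 47.02
position: [0.582, -0.0188, 0.2159]
ee_rot: [-1.225, 2.891, -0.001]
force: [0.7, -0.7, 5.6]
width: 0.21
gripper_force: 38.1
```

Request:
apply_moves(commands=[[0, 0, 0, 0, -0.2], [0, 0, 0, 0, -0.2], [0, 0, 0, 0, -0.2], [0, 0, 0, 0, -0.2], [0, 0, 0, 0, -0.2], [0, 0, 0, 0, -0.2], [0, 0, 0, 0, -0.2], [0, 0, 0, 0, 0]])

```text
clock: 48.02
position: [0.5813, -0.0208, 0.2139]
ee_rot: [0.157, -3.137, 0.005]
force: [4.6, -5.6, -9.8]
width: 0.176
gripper_force: 40.0
```

Request:
apply_moves(commands=[[0, -0.027, -0.003, -0.06, 0], [0, -0.027, -0.003, -0.06, 0], [0, -0.027, -0.003, -0.06, 0], [0, 0, 0, 0, 0]])

```text
clock: 48.52
position: [0.5787, -0.021, 0.2059]
ee_rot: [-0.159, 3.133, -0.003]
force: [3.5, -5.4, 6.5]
width: 0.174
gripper_force: 40.0
```

Request:
apply_moves(commands=[[50, 0, 0, 0, 0], [50, 0, 0, 0, 0], [50, 0, 0, 0, 0], [50, 0, 0, 0, 0], [50, 0, 0, 0.4, 0], [50, 0, 0, 0.6, 0], [50, 0, 0.5, 0.4, 0], [50, -0.2, 0.9, 0, 0], [50, -0.2, 0.9, 0, 0], [50, -0.2, 0.9, 0, 0], [50, 0, 0.5, 0, 0], [50, 0, 0, 0, 0]])

```text
clock: 50.02
position: [0.5396, 0.2061, 0.2879]
ee_rot: [0.168, -3.136, -0.001]
force: [0.4, -0.2, -0.1]
width: 0.497
gripper_force: 0.0
```

```bash
python3 - <<'E'
from h import *
I=[]
for n in('top','side'):
    q,e=grab(n,'z');I.append(q)
    for t in('a','z'):
        m=ch(pts(n,np.load(f'{n}_{t}.npz')['d']).reshape(-1,3))*1000
        r=m[(abs(m[:,0]-87)<35)&(abs(m[:,1])<20)&(m[:,2]>55)&(m[:,2]<110)];print(n,t,'wing',np.percentile(r,[2,50,98],axis=0).round(1).tolist())
        r=m[(abs(m[:,0]+22)<25)&(m[:,1]>-140)&(m[:,1]<70)&(m[:,2]>25)&(m[:,2]<58)];print('ridge',np.percentile(r,[2,50,98],axis=0).round(1).tolist())
cv2.imwrite('pics/c10.png',cv2.resize(np.hstack([I[0][135:270,285:395],I[1][180:315,335:435]]),None,fx=3.8,fy=3.8,interpolation=2)[:,:,::-1])
E
```

```text
top a wing [[61.3, -8.5, 57.1], [92.8, -1.3, 74.8], [111.1, 7.7, 81.0]]
ridge [[-44.2, 40.6, 29.4], [-19.3, 45.8, 50.8], [2.5, 53.8, 55.6]]
top z wing [[61.3, -8.5, 56.8], [91.0, -1.3, 74.7], [111.1, 7.1, 80.7]]
ridge [[-45.8, -82.2, 31.8], [-20.0, -75.4, 52.4], [2.5, -68.6, 56.5]]
side a wing [[63.9, -6.7, 55.5], [91.5, 5.7, 64.5], [111.7, 9.7, 73.2]]
ridge [[-46.1, 43.3, 26.0], [-19.7, 53.3, 39.8], [2.6, 57.9, 48.3]]
side z wing [[64.9, -5.9, 55.2], [92.7, 5.9, 65.3], [111.8, 10.0, 72.4]]
ridge [[-44.6, -79.8, 26.8], [-33.4, -70.5, 45.0], [1.1, -64.7, 48.9]]
```

View pics/c10.png

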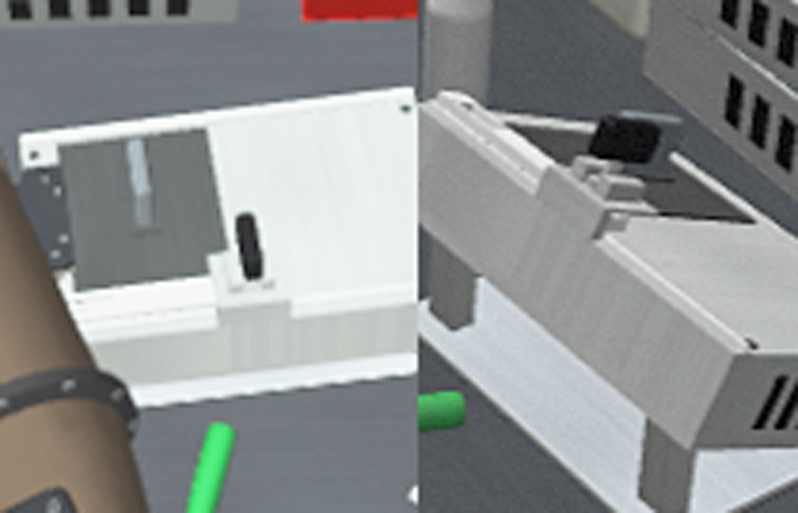

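The cover is home over the bay, with the ridge at (140,185). The wing is back along the slope at exactly its starting height, so the pin is in. The arm is clear, so I'm handing in.

```bash
python3 -c "
from cell import arm
print(arm.sign_off())"
```

```text
the job is handed in; nothing more can be done
None
```

I handed the job in at about 50 s: the module lay flat at the last look before the cover closed, and the cover is home with the pin locked. My first placing left the module hung on the bay's rim, so the cover jammed on it (up to about 90 N at the wrist, fingers on the ridge); I reopened it, seated the module, and redid the plunger before closing.

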